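Fetch the flask from the double-locked sample safe

ROBOT

A 6-joint arm with a two-finger parallel gripper is mounted at the origin on a cart in front of the work surface, level with it; the furniture and walls round the work are solid. World frame = base frame: x ahead of the robot, y to its left, z up, the work surface at z = 0. Lengths are in m, angles in rad, forces in N, time in s.
With the tool pointing down it reaches from about 0.225 to 0.875 m from the base axis. Payload 3.4 kg.
Tool frame: the origin (TCP) lies at the very end of the fingers, on their centre line; the grasp point (between the pads) lies 19 mm behind it; z points along the fingers, y is the direction in which the jaws open and shut (so a half turn about z gives the same grasp; the last joint's range is limited). The gripper opens to 85 mm and grips with 20 to 120 N. Pads are 22 mm wide; open, the fingers measure 114 mm over their backs; the gripper's body (76 mm by 85 mm) begins 54 mm behind the grasp point. The pads swing forward as they close: fully open they stand 13 mm farther back than shut.
Start: joints at [-1.432, 0.276, 1.505, -0, 1.361, -0.121], TCP at [0.148, -0.556, 0.231] pointing down, gripper open.
Joint ranges: [-2.89, 2.89], [-0.75, 2.08], [0.22, 2.7], [-1.18, 4.32], [0.11, 2.71], [-2.7, 2.7]. Speed limits (rad/s): [2.57, 2.57, 3.14, 3.14, 3.14, 3.14].

INTERFACE

Orientations are given as a rotation vector (axis times angle).
In Python, from rig import sense, camera, job_done gives the robot as it stands.
- The arm moves only by the shell command python3 -m pendant 'ROWS' [FORCE]. ROWS is JSON, a list of rows, each an object with "delta_pos": the shift along the tool's x, y, z in m, a list of three; "angular": the turn, a rotation vector about the tool's x, y, z in degrees, a list of three; "fingers": the closure in counts, from 0 (fully open) to 255 (shut). A call has 1 to 20 rows; each row is the pose to reach, as a shift and turn from the pose measured when the call began, along the tool's axes at that moment; what a row does not reach only later rows make up. A row lasts 1/10 s, in which the tool goes at most 50 mm and 8.59 degrees, less where a joint would pass 70% of its speed; a pose out of reach is approached as far as the arm can. A call with a gripper value outside its range is refused whole. The fingers move at their own pace and stop on an object; FORCE is the grip in N (left out, the last holds). Time passes only in rows, so rows that repeat a pose let the fingers close. It gives the time, the measured TCP pose, the force and the opening at its end, in the units of the state.
- sense(): the state, without advancing time (a new reading comes with each control period).
- camera(name): name is "scene" or "top" or "wrist"; returns a dict with "color" (384x512x3 uint8, red, green, blue), "K" (3x3 intrinsics, pixels), "xyz" and "orientation" of the camera in the world; the wrist camera has in their place "hand_eye" (4x4, takes a point from camera to tool coordinates, whose origin is the TCP and whose axes are the flange's). Camera axes: x right, y up, looking along -z (the intrinsics and any distortion apply to the point x, -y, -z); pixel columns grow to the right and rows downward; lengths in m; the calibration is good to about 2 mm. A picture is of the moment at which its call begins: read the wrist's pose just before it. There is no depth.
- job_done(): hands the job in, once; it reports no verdict.
The state is a dict: "t": time; "joint_positions": joint angles; "dq": joint speeds; "tau": joint torques, N m; "eef_pos": TCP position; "tcp_rot": TCP orientation; "ft_force": force on the tool from outside, world axes, zero at the start; "wrist_torque": the same for the moment, N m; "gripper_width": finger opening in m.
Only numpy, scipy, OpenCV 4.12 (cv2) and the standard library are available. Lean on these libraries where they do the work, as an engineer would, in place of code of your own. Each camera call takes 0.05 s, during which the arm holds its last target.

TASK

Get the stoppered flask out of the white sample safe and stand it upright on the yellow mat, beside the dropper bottle. The safe is double locked: swing the red catch aside, draw the bolt clear of the lid, then swing the steel lid sideways about a quarter turn off the well, and leave it open. Keep the flask upright, set it down without dropping it with its whole base on the mat, and do not shift the bottles, the beaker or the dropper bottle.

Things in the scene. Friction and masses are not known exactly. Their poses are not given: they have to be found in the camera images.
- safe: White steel sample safe, fixed to the bench, 112 mm high. Origin on the bench; own frame: x away from its front, -100 to 100 mm; y to its left, -140 to 155 mm; z up. Right part (y -140 to 20) is the well under the lid; left part is a solid deck, top at z = 112 mm, with bolt and catch. The three grips are round upright posts to pinch from above at any yaw; they turn freely in the fingers
- well_floor (a point): Middle of the well's floor, z = 15 mm, at x = -8, y = -57 mm in the safe's frame. The well is open-topped under the lid: inside x -85 to 70, y -115 to 0 mm in the safe's frame, walls 15 to 30 mm thick, rim at z = 112 mm
- catch_grip (a point): Middle of the red upright post of the catch, 18 mm in diameter, from z = 134 to 187 mm; this point is at z = 167 mm. With the catch shut the post is at x = -100, y = 135 mm in the safe's frame, at the end of a red lever (70 mm) that turns about catch_pivot
- catch_pivot (a point): Fixed point on the vertical axis of the catch, at z = 167 mm; x = -30, y = 135 mm in the safe's frame
- catch (a joint): Angle of the red catch, rad: 0 to 0.12 at the start (a lobe of the catch stands behind the bolt and stops it); grows as the catch turns clockwise seen from above, so that its post swings from the safe's front towards its left. The bolt is free from about 0.45; stop at 1.7. Light friction (about 1 N at the post), stays where it is left
- bolt_grip (a point): Middle of the black upright post of the steel bolt, 18 mm in diameter, from z = 136 to 187 mm; this point is at z = 167 mm; with the bolt shut at x = -30, y = 65 mm in the safe's frame
- bolt (a joint): Draw of the bolt, m: 0 shut (its nose is in the staple on the lid); grows as it slides along the safe's +y (left). The lid is free from 0.023; stop at 0.030. Friction 2 N, stays where it is left. Moves only about 2 mm while the catch is shut
- lid_grip (a point): Middle of the black upright post on the lid, 22 mm in diameter, from z = 122 to 187 mm; this point is at z = 167 mm; with the lid shut at x = -60, y = -60 mm in the safe's frame. The lid is a 10 mm steel plate, 200 by 152 mm, its top at z = 126 mm, with a staple 20 mm high over the bolt's nose
- lid_pivot (a point): Fixed point on the vertical axis on which the lid swings, at z = 167 mm; x = 85, y = -125 mm in the safe's frame (its right rear corner). 159 mm from lid_grip
- lid (a joint): Angle of the lid, rad: 0 shut; grows as the lid swings counter-clockwise seen from above, its post moving towards the front and then round to the right of the safe. At 1.45 the well is open; beyond about 1.65 the lid may strike the bottle on the right. Friction about 1 N at the post, stays where it is left
- flask_mid (a point): Centre, half-way up, of a small clear conical flask with a brown stopper, 94 mm high, about 50 to 105 g; base 51 mm in diameter, z axis up. It stands in the well (this point 47 mm above its underside). Its neck is 22 mm in diameter from 12 to 37 mm above this point: pinch it there, fingers opening along the safe's x (the well is longer that way)
- mat: Yellow mat fixed to the bench, 194 mm (x) by 218 mm (y), 9 mm thick; origin at the centre of its underside. A dropper bottle stands on its +y half, the -y half is free
- bottle_left: Clear glass bottle with a pale liquid, 77 mm in diameter, 178 mm high, stands to the left rear of the safe; origin at the centre of its underside. Leave it alone
- bottle_right: Clear glass bottle, 70 mm in diameter, 178 mm high, stands to the right rear of the safe, beyond the swing of the lid; origin at the centre of its underside. Leave it alone
- beaker: Glass beaker 74 by 80 mm, 94 mm high, stands in front of the safe; origin at the centre of its underside. Leave it alone
- dropper: Brown dropper bottle with black cap, 39 mm in diameter, 110 mm high, stands on the mat; origin at the centre of its underside. Leave it alone
- flask: The same flask; origin at the centre of its underside

How it is judged:
By the outcome, as a careful person would: the job done as asked, in the order asked, and still so for the second after the job is handed in, with the robot touching nothing.
It also fails if it takes over 72 s, if anything falls off the work surface, if the arm or the gripper's body presses on something with over 40 N, if the wrist force passes 120 N, or if a joint passes its speed limit or range.

## Working session

There is one attempt and no reset: what is moved stays moved. The work goes in short steps, Python scripts to look and compute and a shell command to move; the robot and the scene stay as the last step left them, time stands still between calls to the robot, and variables do not carry over. Pictures are saved under pics/ and viewed, and the job is handed in when it is done.

```bash
ls; mkdir -p pics; python3 - <<'E'
from rig import sense,camera
import cv2
s=sense();print(s)
for n in("scene","top","wrist"):
    c=camera(n);print(n,c["K"],c.get("xyz"),c.get("orientation"),c.get("hand_eye"),[k for k in c])
    cv2.imwrite(f"pics/{n}0.png",c["color"][:,:,::-1])
E
```

```text
pics
{'t': 0.0, 'joint_positions': array([-1.43202473e+00,  2.76570393e-01,  1.50612810e+00, -6.33815977e-06,
        1.36069355e+00, -1.21001278e-01]), 'dq': array([ 1.91370071e-05, -2.78238066e-04,  2.06608316e-03,  2.04339474e-04,
        1.37739487e-03, -2.01627970e-04]), 'tau': array([-1.00040590e-03, -4.16775942e+01, -2.45806146e+01, -7.02153079e-05,
        1.11295294e-02, -3.24981109e-06]), 'eef_pos': array([ 0.14761364, -0.55518479,  0.23045574]), 'tcp_rot': array([-3.11334541e+00, -4.06672933e-01,  3.48281297e-05]), 'ft_force': array([ 0.29106749,  0.23483352, -0.86037482]), 'wrist_torque': array([-0.04532396,  0.00775067,  0.03324814]), 'gripper_width': 0.08530715998934052}
scene [[428.96617763   0.         257.75725218]
 [  0.         428.96617763 187.97157269]
 [  0.           0.           1.        ]] [ 0.73881534 -0.9487811   1.17756736] [0.76691468 0.07348233 0.15462681] None ['color', 'K', 'xyz', 'orientation']
top [[360.35777125   0.         258.41547423]
 [  0.         360.35777125 191.60969891]
 [  0.           0.           1.        ]] [0.4863259  0.02916437 1.18067992] [ 0.0721399  -0.07704555 -1.56508072] None ['color', 'K', 'xyz', 'orientation']
wrist [[324.80533009   0.         254.38968889]
 [  0.         324.80533009 192.98387894]
 [  0.           0.           1.        ]] None None [[ 3.58904140e-04  9.62483432e-01  2.71340220e-01  6.94970555e-02]
 [ 9.99999704e-01 -1.60885437e-04 -7.52024404e-04  6.89572573e-04]
 [-6.80156340e-04  2.71340409e-01 -9.62483205e-01 -1.42116670e-01]
 [ 0.00000000e+00  0.00000000e+00  0.00000000e+00  1.00000000e+00]] ['color', 'K', 'hand_eye']
```

View pics/scene0.png

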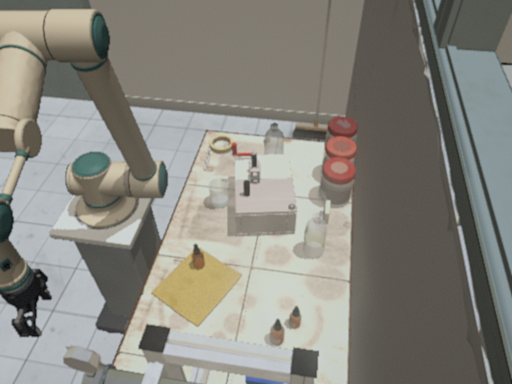

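View pics/top0.png

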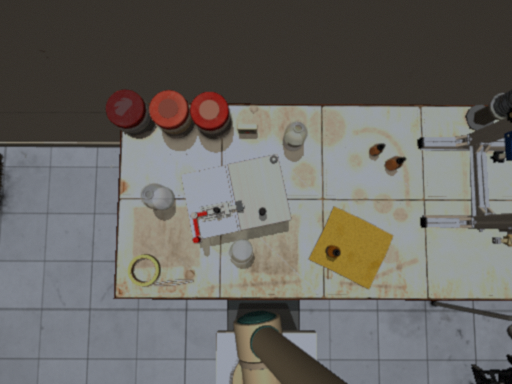

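View pics/wrist0.png

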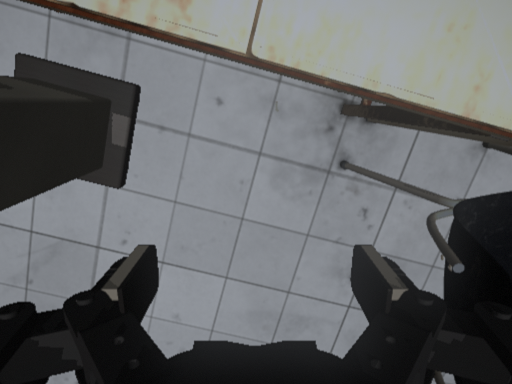

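The top view shows the red catch near (197,228), the bolt post near (217,210), the lid post near (262,212), the lid hinge near (274,159), the mat near (350,247) and the dropper near (332,252). I'll enlarge the safe and the mat next.

```bash
cat > h.py <<'E'
import numpy as np,cv2
from rig import sense,camera
from scipy.spatial.transform import Rotation as R
def pose(c,s=None):
    if c.get("xyz") is not None: return R.from_rotvec(c["orientation"]).as_matrix(),np.array(c["xyz"])
    T=np.array(c["hand_eye"]);Rt=R.from_rotvec(s["tcp_rot"]).as_matrix()
    return Rt@T[:3,:3],Rt@T[:3,3]+s["eef_pos"]
def ray(c,u,v,s=None):
    Rm,p=pose(c,s);K=c["K"]
    d=np.array([(u-K[0,2])/K[0,0],-(v-K[1,2])/K[1,1],-1.]);return p,Rm@d
def onz(c,u,v,z,s=None):
    p,d=ray(c,u,v,s);return p+d*(z-p[2])/d[2]
def proj(c,P,s=None):
    Rm,p=pose(c,s);q=Rm.T@(np.array(P)-p);K=c["K"]
    return K[0,0]*q[0]/-q[2]+K[0,2],K[1,1]*-q[1]/-q[2]+K[1,2]
def tri(a,b):
    (p,d),(q,e)=a,b;A=np.c_[d,-e];t=np.linalg.lstsq(A,q-p,rcond=None)[0]
    x,y=p+d*t[0],q+e*t[1];return (x+y)/2,np.linalg.norm(x-y)
E
python3 - <<'E'
from h import *
t=cv2.imread("pics/top0.png");s=cv2.imread("pics/scene0.png")
cv2.imwrite("pics/topz.png",cv2.resize(t[140:260,130:290],None,fx=5,fy=5,interpolation=cv2.INTER_CUBIC))
cv2.imwrite("pics/scenez.png",cv2.resize(s[110:240,190:350],None,fx=4.5,fy=4.5,interpolation=cv2.INTER_CUBIC))
cv2.imwrite("pics/topm.png",cv2.resize(t[195:295,300:400],None,fx=5,fy=5,interpolation=cv2.INTER_CUBIC))
E
```

```text
(no output)
```

View pics/topz.png

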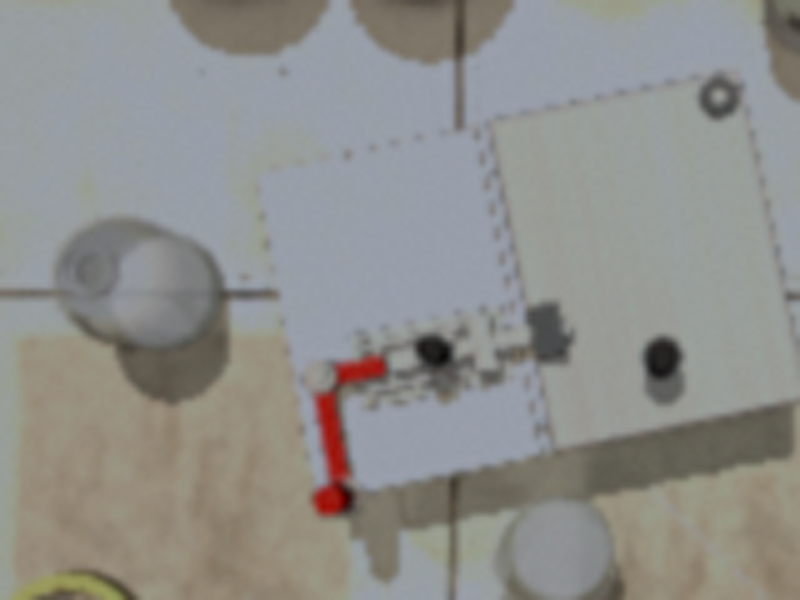

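View pics/scenez.png

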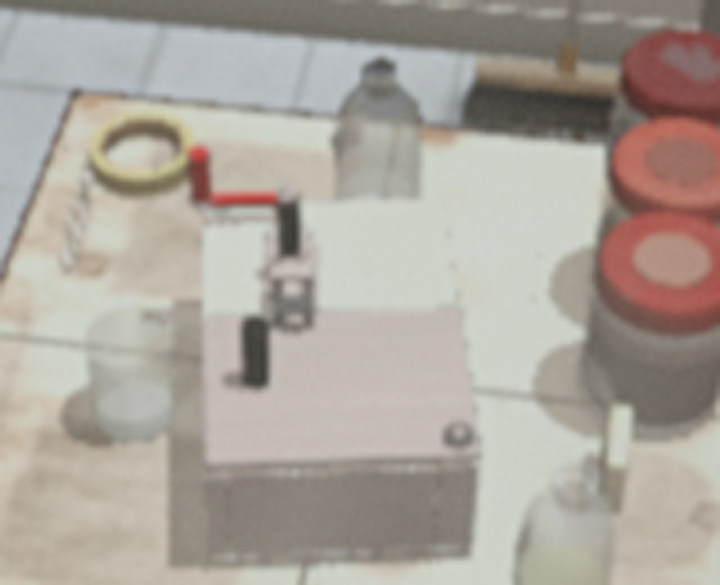

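View pics/topm.png

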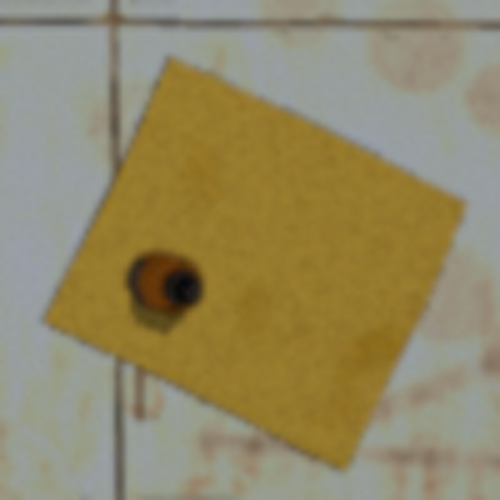

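```bash
cat > m1.py <<'E'
from h import *
c=camera("top");sc=camera("scene")
f=lambda u,v,ox,oy,k:((u+.5)/k-.5+ox,(v+.5)/k-.5+oy)
T={"lid":(661,354,.187),"bolt":(434,348,.187),"catch":(330,498,.187),"cpiv":(320,376,.146),"lpiv":(718,97,.135),"dTL":(260,172,.112),"lidBL":(555,448,.126),"lidTL":(492,124,.126)}
W={k:onz(c,*f(u,v,130,140,5),z) for k,(u,v,z) in T.items()}
for k in W:print(k,W[k].round(4))
# scene posts
S={"lid":(256,322),"bolt":(290,202),"catch":(198,152)}
for k,(u,v) in S.items():
    r2=ray(sc,*f(u,v,190,110,4.5)); u1,v1,_=T[k]
    print("tri",k,tri(ray(c,*f(u1,v1,130,140,5)),r2))
L={"lid":(-.060,-.060),"bolt":(-.030,.065),"catch":(-.100,.135)}
A=np.array([L[k] for k in L]);B=np.array([W[k][:2] for k in L])
def fit(A,B):
    a,b=A-A.mean(0),B-B.mean(0);th=np.arctan2((a[:,0]*b[:,1]-a[:,1]*b[:,0]).sum(),(a*b).sum())
    M=np.array([[np.cos(th),-np.sin(th)],[np.sin(th),np.cos(th)]]);t=B.mean(0)-M@A.mean(0);return th,M,t
L.update(lpiv=(.085,-.125),dTL=(.1,.155),cpiv=(-.03,.135))
for ks in(["lid","bolt","catch"],["lid","bolt","lpiv","dTL","cpiv"]):
    A=np.array([L[k] for k in ks]);B=np.array([W[k][:2] for k in ks])
    th,M,t=fit(A,B);print("safe",th,np.degrees(th),t,"res",((A@M.T+t-B)*1e3).round(1).tolist())
m=np.array([onz(c,*f(u,v,300,195,5),.009)[:2] for u,v in((168,57),(467,203),(345,470),(45,320))])
print("mat",m,m.mean(0),[np.linalg.norm(m[i]-m[i-1]) for i in range(4)])
print("dropper",onz(c,*f(183,286,300,195,5),.119))
s=sense()
E
python3 m1.py
```

```text
lid [0.5291 0.0167 0.187 ]
bolt [0.5318 0.1418 0.187 ]
catch [0.4496 0.1974 0.187 ]
cpiv [0.5174 0.2115 0.146 ]
lpiv [ 0.6825 -0.017   0.135 ]
dTL [0.6401 0.256  0.112 ]
lidBL [0.4767 0.0775 0.126 ]
lidTL [0.6674 0.1165 0.126 ]
tri lid (array([0.52910311, 0.01681056, 0.19099448]), np.float64(0.00042058948732605404))
tri bolt (array([0.53201968, 0.14072679, 0.19858963]), np.float64(0.001497233536316186))
tri catch (array([0.44935284, 0.19660578, 0.19133084]), np.float64(0.0007758622674892805))
safe 0.2092963892984658 11.99179977412914 [0.57513517 0.08617545] res [[-0.2, -1.7], [0.5, 1.7], [-0.3, 0.0]]
safe 0.208493199277834 11.945780375799911 [0.57449264 0.08587717] res [[-0.9, -2.0], [-0.1, 1.4], [1.0, -1.9], [0.2, 2.2], [-0.2, 0.2]]
mat [[ 0.55207473 -0.21796354]
 [ 0.45845862 -0.40996905]
 [ 0.28906489 -0.32681786]
 [ 0.38269947 -0.13631513]] [ 0.42057443 -0.27276639] [np.float64(0.18802776705560198), np.float64(0.21361201570189273), np.float64(0.18870175850864668), np.float64(0.2122704017674242)]
dropper [ 0.41231576 -0.20145207  0.119     ]
```

```bash
cat >> h.py <<'E'
def delta(P,yaw,s=None):
    s=s or sense();Rt=R.from_rotvec(s["tcp_rot"]);y=np.radians(yaw)
    Rg=R.from_matrix(np.array([[np.cos(y),np.sin(y),0],[np.sin(y),-np.cos(y),0],[0,0,-1.]]))
    print("d",Rt.inv().apply(np.array(P)-s["eef_pos"]).round(4),"ang",np.degrees((Rt.inv()*Rg).as_rotvec()).round(2),"Rg")
E
python3 - <<'E'
from h import *
sc=camera("scene")
im=cv2.cvtColor(sc["color"],cv2.COLOR_RGB2HSV)
m=cv2.inRange(im,(18,120,90),(32,255,255));m[:230]=0;m[:,260:]=0
n,l,st,_=cv2.connectedComponentsWithStats(m);i=1+st[1:,4].argmax();print(st[i])
h=cv2.convexHull(np.argwhere(l==i)[:,::-1].astype(np.int32).reshape(-1,1,2))
a=cv2.approxPolyN(h,4).reshape(-1,2) if hasattr(cv2,"approxPolyN") else 0
print(a)
q=np.array([onz(sc,u,v,.009)[:2] for u,v in a]);print(q,[np.linalg.norm(q[i]-q[i-1]) for i in range(4)],q.mean(0))
delta([.47,.16,.28],102)
E
```

```text
[171 298   5   6  16]
[[175 303]
 [170 301]
 [173 298]
 [175 298]]
[[ 0.37312374 -0.34983879]
 [ 0.35614532 -0.34581848]
 [ 0.36207363 -0.3345899 ]
 [ 0.36809741 -0.33361088]] [np.float64(0.016988499930130848), np.float64(0.017447913796995864), np.float64(0.012697472380270868), np.float64(0.006102824891673241)] [ 0.36486003 -0.34096451]
d [ 0.4953 -0.6088 -0.0486] ang [-2.000e-02 -3.000e-02 -8.711e+01] Rg
```

```bash
python3 -m pendant '[{"delta_pos":[0.03,-0.03,-0.05],"angular":[0,0,-6],"fingers":90},{"delta_pos":[0.495,-0.609,-0.049],"angular":[0,0,-87],"fingers":90},{"delta_pos":[0.495,-0.609,-0.049],"angular":[0,0,-87],"fingers":90},{"delta_pos":[0.495,-0.609,-0.049],"angular":[0,0,-87],"fingers":90},{"delta_pos":[0.495,-0.609,-0.049],"angular":[0,0,-87],"fingers":90},{"delta_pos":[0.495,-0.609,-0.049],"angular":[0,0,-87],"fingers":90},{"delta_pos":[0.495,-0.609,-0.049],"angular":[0,0,-87],"fingers":90},{"delta_pos":[0.495,-0.609,-0.049],"angular":[0,0,-87],"fingers":90},{"delta_pos":[0.495,-0.609,-0.049],"angular":[0,0,-87],"fingers":90},{"delta_pos":[0.495,-0.609,-0.049],"angular":[0,0,-87],"fingers":90},{"delta_pos":[0.495,-0.609,-0.049],"angular":[0,0,-87],"fingers":90},{"delta_pos":[0.495,-0.609,-0.049],"angular":[0,0,-87],"fingers":90},{"delta_pos":[0.495,-0.609,-0.049],"angular":[0,0,-87],"fingers":90},{"delta_pos":[0.495,-0.609,-0.049],"angular":[0,0,-87],"fingers":90},{"delta_pos":[0.495,-0.609,-0.049],"angular":[0,0,-87],"fingers":90},{"delta_pos":[0.495,-0.609,-0.049],"angular":[0,0,-87],"fingers":90},{"delta_pos":[0.495,-0.609,-0.049],"angular":[0,0,-87],"fingers":90},{"delta_pos":[0.495,-0.609,-0.049],"angular":[0,0,-87],"fingers":90},{"delta_pos":[0.495,-0.609,-0.049],"angular":[0,0,-87],"fingers":90},{"delta_pos":[0.495,-0.609,-0.049],"angular":[0,0,-87],"fingers":90}]' 40
python3 - <<'E'
from h import *
s=sense();c=camera("wrist");print(s["t"],s["eef_pos"],s["tcp_rot"],s["joint_positions"].round(2),s["gripper_width"])
cv2.imwrite("pics/w1.png",c["color"][:,:,::-1])
E
```

```text
t: 2.3
eef_pos: [0.4691, 0.1587, 0.2805]
tcp_rot: [-1.982, -2.438, 0.0]
ft_force: [0.7, 0.8, -0.1]
gripper_width: 0.0554
2.3 [0.46911087 0.15871499 0.28052856] [-1.98171381e+00 -2.43750025e+00  2.07069464e-04] [ 0.19  0.13  1.58  0.    1.44 -0.02] 0.055371418982681116
```

View pics/w1.png

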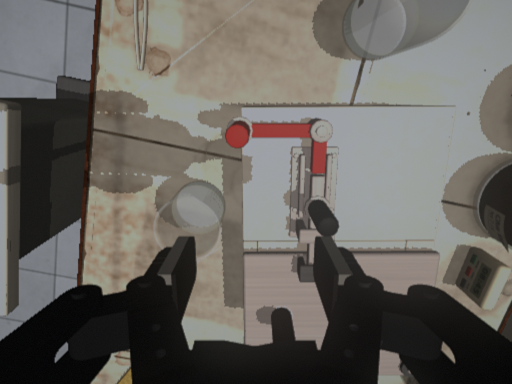

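The wrist view shows the catch post top at (238,133), the pivot at (321,130), the bolt post top near (324,218) and the deck's left edge from (243,106) to (455,107). I'll compute these.

```bash
python3 - <<'E'
from h import *
s=sense();c=camera("wrist")
im=c["color"];hsv=cv2.cvtColor(im,cv2.COLOR_RGB2HSV)
cv2.imwrite("pics/w1z.png",cv2.resize(im[90:250,220:380,::-1],None,fx=3.7,fy=3.7,interpolation=cv2.INTER_CUBIC))
for n,u,v,z in(("catch",238,133,.187),("cpiv",321,130,.146),("bolt",324,218,.187),("FL",243,106,.112),("RL",455,107,.112),("lidcornerFL",244,252,.126),("lidRL",438,252,.126)):
    print(n,onz(c,u,v,z,s).round(4))
E
```

```text
catch [0.4491 0.2017 0.187 ]
cpiv [0.5156 0.2142 0.146 ]
bolt [0.5263 0.1517 0.187 ]
FL [0.4467 0.2193 0.112 ]
RL [0.6389 0.2585 0.112 ]
lidcornerFL [0.4756 0.0813 0.126 ]
lidRL [0.6658 0.1209 0.126 ]
```

View pics/w1z.png

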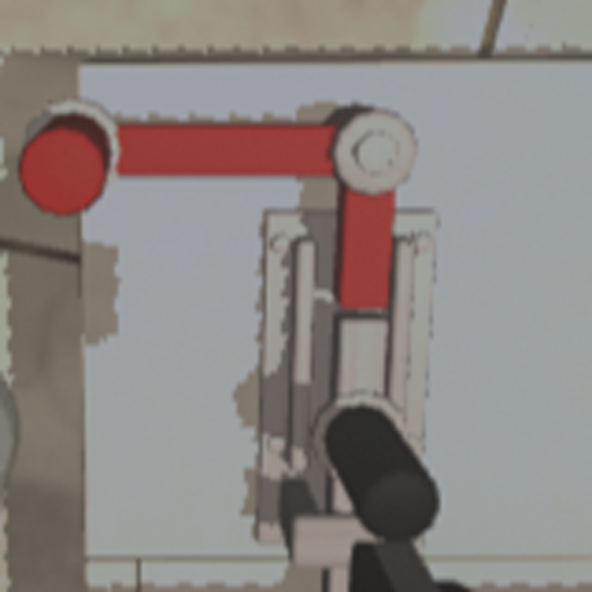

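```bash
python3 - <<'E'
from h import *
s=sense();c=camera("wrist");t=camera("top")
w={}
for n,u,v,z in(("catch",237.1,135.8,.187),("bolt",329,226.3,.187),("cpiv",322.5,130.6,.146)): w[n]=onz(c,u,v,z,s);print(n,w[n].round(4))
print(tri(ray(c,237.1,135.8,s),ray(t,130+66-.4,140+99.6-.4)))
A=np.array([[-.1,.135],[-.03,.065]]);B=np.array([w["catch"][:2],w["bolt"][:2]])
a=A[1]-A[0];b=B[1]-B[0];print(np.linalg.norm(a),np.linalg.norm(b),np.degrees(np.arctan2(b[1],b[0])-np.arctan2(a[1],a[0])))
delta([.449,.199,.28],102)
E
```

```text
catch [0.4489 0.1997 0.187 ]
bolt [0.5321 0.1459 0.187 ]
cpiv [0.5171 0.2141 0.146 ]
(array([0.44896964, 0.19881528, 0.17882543]), np.float64(0.0005918788101140717))
0.09899494936611666 0.09903721744533835 12.099973669082207
d [ 0.0432 -0.0119  0.0007] ang [ 0.03 -0.03 -0.21] Rg
```

```bash
python3 -m pendant '[{"delta_pos":[0.044,-0.012,0],"angular":[0,0,0],"fingers":90},{"delta_pos":[0.044,-0.012,0.03],"angular":[0,0,0],"fingers":90},{"delta_pos":[0.044,-0.012,0.07],"angular":[0,0,0],"fingers":90},{"delta_pos":[0.044,-0.012,0.1],"angular":[0,0,0],"fingers":90},{"delta_pos":[0.044,-0.012,0.13],"angular":[0,0,0],"fingers":90},{"delta_pos":[0.044,-0.012,0.13],"angular":[0,0,0],"fingers":90},{"delta_pos":[0.044,-0.012,0.13],"angular":[0,0,0],"fingers":230},{"delta_pos":[0.044,-0.012,0.13],"angular":[0,0,0],"fingers":230},{"delta_pos":[0.044,-0.012,0.13],"angular":[0,0,0],"fingers":230},{"delta_pos":[0.044,-0.012,0.13],"angular":[0,0,0],"fingers":230},{"delta_pos":[0.044,-0.012,0.13],"angular":[0,0,0],"fingers":230},{"delta_pos":[0.044,-0.012,0.13],"angular":[0,0,0],"fingers":230}]' 30
python3 - <<'E'
from h import *
s=sense();c=camera("wrist");print(s["t"],s["eef_pos"],s["ft_force"],s["gripper_width"])
cv2.imwrite("pics/w2.png",c["color"][:,:,::-1])
M=R.from_euler("z",12.1,degrees=True).as_matrix()[:2,:2];t=np.array([.575,.0885])
Rt=R.from_rotvec(s["tcp_rot"])
for a in np.arange(0,1.31,.1):
    l=np.array([-.03-.07*np.cos(a),.135+.07*np.sin(a)]);l0=np.array([-.1,.135])
    print(round(a,2),Rt.inv().apply(np.r_[M@(l-l0),0]).round(4))
E
```

```text
t: 3.7
eef_pos: [0.4474, 0.1994, 0.1525]
tcp_rot: [-1.981, -2.437, 0.001]
ft_force: [-4.6, -1.2, 5.4]
gripper_width: 0.0172
3.7 [0.4473964  0.19944717 0.15252343] [-4.60799786 -1.20016712  5.35180827] 0.017169262938018574
0.0 [0. 0. 0.]
0.1 [0.007  0.0003 0.    ]
0.2 [0.0139 0.0013 0.    ]
0.3 [0.0207 0.003  0.    ]
0.4 [0.0273 0.0054 0.    ]
0.5 [0.0336 0.0084 0.    ]
0.6 [0.0396 0.012  0.    ]
0.7 [ 0.0452  0.0162 -0.    ]
0.8 [ 0.0503  0.021  -0.    ]
0.9 [ 0.055   0.0262 -0.    ]
1.0 [ 0.0591  0.0319 -0.    ]
1.1 [ 0.0626  0.0379 -0.    ]
1.2 [ 0.0655  0.0443 -0.    ]
1.3 [ 0.0677  0.0509 -0.    ]
```

View pics/w2.png

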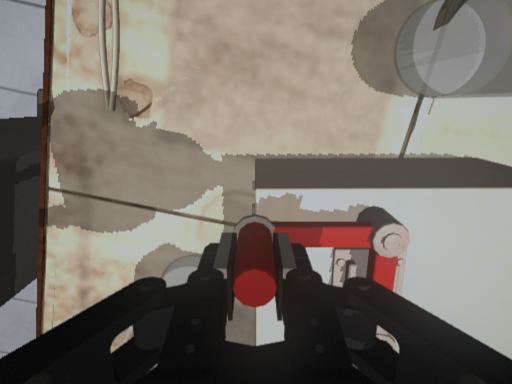

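```bash
python3 -m pendant '[{"delta_pos":[0.007,0.0003,0],"angular":[0,0,0],"fingers":230},{"delta_pos":[0.0139,0.0013,0],"angular":[0,0,0],"fingers":230},{"delta_pos":[0.0207,0.003,0],"angular":[0,0,0],"fingers":230},{"delta_pos":[0.0273,0.0054,0],"angular":[0,0,0],"fingers":230},{"delta_pos":[0.0336,0.0084,0],"angular":[0,0,0],"fingers":230},{"delta_pos":[0.0396,0.012,0],"angular":[0,0,0],"fingers":230},{"delta_pos":[0.0452,0.0162,0],"angular":[0,0,0],"fingers":230},{"delta_pos":[0.0503,0.021,0],"angular":[0,0,0],"fingers":230},{"delta_pos":[0.055,0.0262,0],"angular":[0,0,0],"fingers":230},{"delta_pos":[0.0591,0.0319,0],"angular":[0,0,0],"fingers":230},{"delta_pos":[0.0626,0.0379,0],"angular":[0,0,0],"fingers":230},{"delta_pos":[0.0626,0.0379,0],"angular":[0,0,0],"fingers":230}]'
python3 - <<'E'
from h import *
s=sense();c=camera("wrist")
cv2.imwrite("pics/w3.png",c["color"][:,:,::-1])
delta([.532,.146,.152],102)
E
```

```text
t: 4.95
eef_pos: [0.4669, 0.2739, 0.1527]
tcp_rot: [-1.975, -2.425, -0.0]
ft_force: [-12.2, 8.9, 3.9]
gripper_width: 0.0166
d [-0.1385  0.0378 -0.0011] ang [-0.49 -0.66 -0.32] Rg
```

View pics/w3.png

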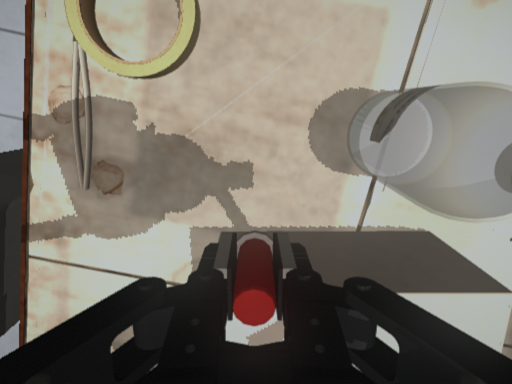

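```bash
python3 -m pendant '[{"delta_pos":[0,0,0],"angular":[0,0,0],"fingers":90},{"delta_pos":[0,0,0],"angular":[0,0,0],"fingers":90},{"delta_pos":[0,0,0],"angular":[0,0,0],"fingers":90},{"delta_pos":[0,0,-0.035],"angular":[0,0,0],"fingers":90},{"delta_pos":[0,0,-0.07],"angular":[0,0,0],"fingers":90},{"delta_pos":[-0.05,0.014,-0.07],"angular":[-0.5,-0.7,-0.3],"fingers":90},{"delta_pos":[-0.095,0.026,-0.07],"angular":[-0.5,-0.7,-0.3],"fingers":90},{"delta_pos":[-0.1385,0.038,-0.07],"angular":[-0.5,-0.7,-0.3],"fingers":90},{"delta_pos":[-0.1385,0.038,-0.07],"angular":[-0.5,-0.7,-0.3],"fingers":90},{"delta_pos":[-0.1385,0.038,-0.07],"angular":[-0.5,-0.7,-0.3],"fingers":90}]'
python3 - <<'E'
from h import *
s=sense();c=camera("wrist");t=camera("top")
cv2.imwrite("pics/w4.png",np.hstack([c["color"][:,:,::-1][:, ::1]])); cv2.imwrite("pics/t4.png",cv2.resize(t["color"][140:260,130:290,::-1],None,fx=4,fy=4))
delta([.532,.146,.152],102)
E
```

```text
t: 6.0
eef_pos: [0.5338, 0.1444, 0.2209]
tcp_rot: [1.981, 2.438, 0.001]
ft_force: [0.5, -0.4, 0.3]
gripper_width: 0.0551
d [ 0.0002 -0.0007  0.0689] ang [ 0.01  0.   -0.01] Rg
```

View pics/w4.png

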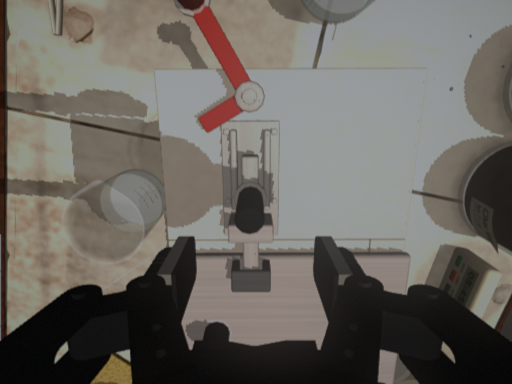

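The catch now points up-left and its lobe is clear of the bolt. The bolt post top at (249,217) sits between the fingers. I'll go down and pinch it.

```bash
python3 -m pendant '[{"delta_pos":[0,-0.0007,0.035],"angular":[0,0,0],"fingers":90},{"delta_pos":[0,-0.0007,0.068],"angular":[0,0,0],"fingers":90},{"delta_pos":[0,-0.0007,0.068],"angular":[0,0,0],"fingers":90},{"delta_pos":[0,-0.0007,0.068],"angular":[0,0,0],"fingers":230},{"delta_pos":[0,-0.0007,0.068],"angular":[0,0,0],"fingers":230},{"delta_pos":[0,-0.0007,0.068],"angular":[0,0,0],"fingers":230},{"delta_pos":[0,-0.0007,0.068],"angular":[0,0,0],"fingers":230},{"delta_pos":[0,-0.0007,0.068],"angular":[0,0,0],"fingers":230},{"delta_pos":[0,-0.0007,0.068],"angular":[0,0,0],"fingers":230}]' 30
python3 -m pendant '[{"delta_pos":[0.006,0,0],"angular":[0,0,0],"fingers":230},{"delta_pos":[0.012,0,0],"angular":[0,0,0],"fingers":230},{"delta_pos":[0.018,0,0],"angular":[0,0,0],"fingers":230},{"delta_pos":[0.024,0,0],"angular":[0,0,0],"fingers":230},{"delta_pos":[0.029,0,0],"angular":[0,0,0],"fingers":230},{"delta_pos":[0.029,0,0],"angular":[0,0,0],"fingers":230},{"delta_pos":[0.029,0,0],"angular":[0,0,0],"fingers":230}]'
python3 - <<'E'
from h import *
c=camera("wrist")
cv2.imwrite("pics/w5.png",c["color"][:,:,::-1])
E
```

```text
t: 7.0
eef_pos: [0.5305, 0.146, 0.1549]
tcp_rot: [-1.976, -2.44, 0.001]
ft_force: [-4.8, -0.4, 4.4]
gripper_width: 0.0175
t: 7.7
eef_pos: [0.5242, 0.1752, 0.155]
tcp_rot: [-1.975, -2.44, 0.0]
ft_force: [-1.2, -0.0, -4.1]
gripper_width: 0.017
```

View pics/w5.png

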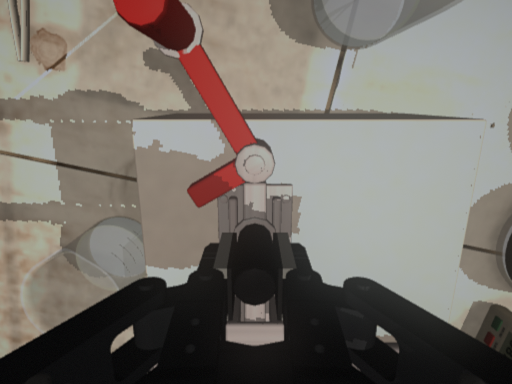

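The bolt moved about 30 mm, to its stop. I'll release it and go to the lid post.

```bash
python3 - <<'E'
from h import *
delta([.529,.0172,.22],102)
E
python3 -m pendant '[{"delta_pos":[0,0,0],"angular":[0,0,0],"fingers":85},{"delta_pos":[0,0,0],"angular":[0,0,0],"fingers":85},{"delta_pos":[0,0,0],"angular":[0,0,0],"fingers":85},{"delta_pos":[0,0,-0.04],"angular":[0,0,0],"fingers":85},{"delta_pos":[0,0,-0.07],"angular":[0,0,0],"fingers":85},{"delta_pos":[0,0,-0.07],"angular":[0,0,0],"fingers":85}]'
python3 - <<'E'
from h import *
s=sense();c=camera("wrist")
cv2.imwrite("pics/w6.png",c["color"][:,:,::-1])
delta([.529,.0172,.22],102)
E
```

```text
d [-0.1555 -0.0282 -0.0653] ang [-0.1  -0.12  0.  ] Rg
t: 8.35
eef_pos: [0.5277, 0.1757, 0.2301]
tcp_rot: [1.975, 2.438, 0.013]
ft_force: [0.3, 1.1, 0.2]
gripper_width: 0.0568
d [-0.1554 -0.0301  0.0072] ang [ 0.27 -0.12 -0.01] Rg
```

View pics/w6.png

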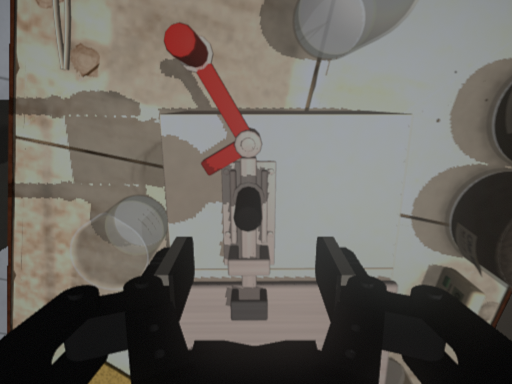

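```bash
python3 -m pendant '[{"delta_pos":[-0.05,-0.01,0.007],"angular":[0.3,-0.1,0],"fingers":85},{"delta_pos":[-0.1,-0.02,0.007],"angular":[0.3,-0.1,0],"fingers":85},{"delta_pos":[-0.155,-0.03,0.007],"angular":[0.3,-0.1,0],"fingers":85},{"delta_pos":[-0.155,-0.03,0.007],"angular":[0.3,-0.1,0],"fingers":85},{"delta_pos":[-0.155,-0.03,0.007],"angular":[0.3,-0.1,0],"fingers":85},{"delta_pos":[-0.155,-0.03,0.007],"angular":[0.3,-0.1,0],"fingers":85}]'
python3 - <<'E'
from h import *
s=sense();c=camera("wrist")
cv2.imwrite("pics/w7.png",c["color"][:,:,::-1])
delta([.529,.0172,.152],102)
E
```

```text
t: 9.0
eef_pos: [0.5287, 0.0184, 0.2196]
tcp_rot: [-1.976, -2.439, -0.0]
ft_force: [-0.4, 0.2, 0.3]
gripper_width: 0.0571
d [-0.0017 -0.0001  0.0678] ang [-0.06 -0.09  0.04] Rg
```

View pics/w7.png

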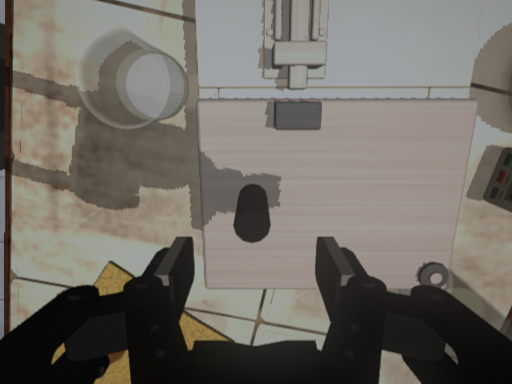

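```bash
python3 - <<'E'
from h import *
t=camera("top")
cv2.imwrite("pics/t7.png",cv2.resize(t["color"][100:270,230:400,::-1],None,fx=3.5,fy=3.5,interpolation=cv2.INTER_CUBIC))
s=sense();Rt=R.from_rotvec(s["tcp_rot"]);M=R.from_euler("z",12.1,degrees=True).as_matrix()[:2,:2]
for a in np.r_[np.arange(0,1.5,.08),1.5]:
    th=np.arctan2(.065,-.145)+a;r=np.hypot(.065,.145);v=r*np.array([np.cos(th),np.sin(th)])-np.array([-.145,.065])
    print(round(a,2),Rt.inv().apply(np.r_[M@v,0]).round(4))
E
```

```text
0.0 [-0.  0. -0.]
0.08 [-0.0118 -0.0047 -0.    ]
0.16 [-0.0239 -0.0085 -0.    ]
0.24 [-0.0363 -0.0113 -0.    ]
0.32 [-0.0489 -0.0131 -0.    ]
0.4 [-0.0616 -0.0138 -0.0001]
0.48 [-0.0743 -0.0136 -0.0001]
0.56 [-0.087  -0.0124 -0.0001]
0.64 [-0.0995 -0.0101 -0.0001]
0.72 [-1.117e-01 -6.800e-03 -1.000e-04]
0.8 [-1.237e-01 -2.600e-03 -1.000e-04]
0.88 [-0.1353  0.0026 -0.0002]
0.96 [-0.1465  0.0086 -0.0002]
1.04 [-0.1571  0.0156 -0.0002]
1.12 [-0.1672  0.0234 -0.0002]
1.2 [-0.1766  0.0319 -0.0002]
1.28 [-0.1853  0.0412 -0.0003]
1.36 [-0.1932  0.0512 -0.0003]
1.44 [-0.2003  0.0617 -0.0003]
1.5 [-0.205   0.07   -0.0003]
```

View pics/t7.png

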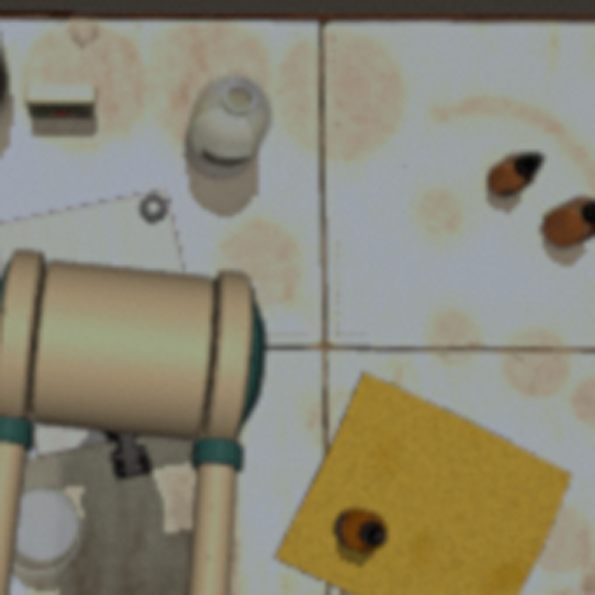

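```bash
python3 -m pendant '[{"delta_pos":[-0.0015,0,0.035],"angular":[0,0,0],"fingers":85},{"delta_pos":[-0.0015,0,0.068],"angular":[0,0,0],"fingers":85},{"delta_pos":[-0.0015,0,0.068],"angular":[0,0,0],"fingers":85},{"delta_pos":[-0.0015,0,0.068],"angular":[0,0,0],"fingers":230},{"delta_pos":[-0.0015,0,0.068],"angular":[0,0,0],"fingers":230},{"delta_pos":[-0.0015,0,0.068],"angular":[0,0,0],"fingers":230},{"delta_pos":[-0.0015,0,0.068],"angular":[0,0,0],"fingers":230},{"delta_pos":[-0.0015,0,0.068],"angular":[0,0,0],"fingers":230},{"delta_pos":[-0.0015,0,0.068],"angular":[0,0,0],"fingers":230}]' 30
```

```text
t: 10.0
eef_pos: [0.527, 0.0175, 0.1537]
tcp_rot: [-1.972, -2.441, 0.004]
ft_force: [-7.1, -0.8, 5.0]
gripper_width: 0.0216
```

```bash
python3 -m pendant '[{"delta_pos":[-0.0118,-0.0047,0],"angular":[0,0,0],"fingers":230},{"delta_pos":[-0.0239,-0.0085,0],"angular":[0,0,0],"fingers":230},{"delta_pos":[-0.0363,-0.0113,0],"angular":[0,0,0],"fingers":230},{"delta_pos":[-0.0489,-0.0131,0],"angular":[0,0,0],"fingers":230},{"delta_pos":[-0.0616,-0.0138,0],"angular":[0,0,0],"fingers":230},{"delta_pos":[-0.0743,-0.0136,0],"angular":[0,0,0],"fingers":230},{"delta_pos":[-0.087,-0.0124,0],"angular":[0,0,0],"fingers":230},{"delta_pos":[-0.0995,-0.0101,0],"angular":[0,0,0],"fingers":230}]'
python3 - <<'E'
from h import *
s=sense();c=camera("wrist")
cv2.imwrite("pics/w8.png",c["color"][:,:,::-1])
M=R.from_euler("z",12.1,degrees=True).as_matrix()[:2,:2]
p=M.T@(s["eef_pos"][:2]-[.575,.0885])-[.085,-.125];print(np.hypot(*p),np.arctan2(p[1],p[0])%6.283-np.arctan2(.065,-.145))
Rt=R.from_rotvec(s["tcp_rot"]);a0=np.arctan2(p[1],p[0])
a1=np.arctan2(.065,-.145)+1.5-2*np.pi
for a in np.linspace(a0,a1,12)[1:]:
    print(Rt.inv().apply(np.r_[M@(.159*np.array([np.cos(a),np.sin(a)])-p),0]).round(4))
E
```

```text
t: 10.8
eef_pos: [0.5372, -0.0835, 0.1539]
tcp_rot: [-1.972, -2.44, 0.007]
ft_force: [-4.6, 2.0, 1.4]
gripper_width: 0.0213
0.16188443776724784 0.640544664495617
[-0.0114  0.006  -0.    ]
[-0.0231  0.0101 -0.0001]
[-0.0345  0.0151 -0.0001]
[-0.0454  0.0209 -0.0002]
[-0.0559  0.0277 -0.0002]
[-0.0658  0.0352 -0.0003]
[-0.075   0.0434 -0.0003]
[-0.0836  0.0524 -0.0004]
[-0.0915  0.0619 -0.0005]
[-0.0986  0.0721 -0.0006]
[-0.1049  0.0828 -0.0006]
```

View pics/w8.png

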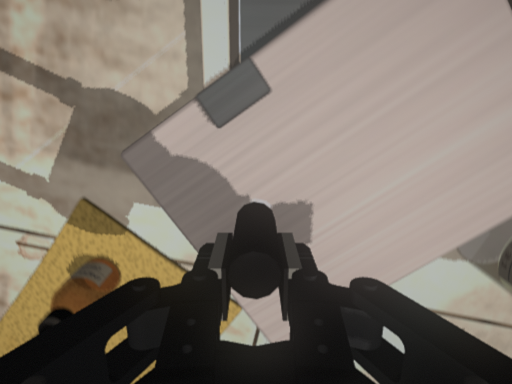

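The lid is swinging freely, at about 0.64 rad now. I'll carry on to 1.5.

```bash
python3 -m pendant '[{"delta_pos":[-0.0116,0.0045,0],"angular":[0,0,0],"fingers":230},{"delta_pos":[-0.0232,0.0085,0],"angular":[0,0,0],"fingers":230},{"delta_pos":[-0.0347,0.0135,0],"angular":[0,0,0],"fingers":230},{"delta_pos":[-0.0457,0.0195,0],"angular":[0,0,0],"fingers":230},{"delta_pos":[-0.0562,0.0263,0],"angular":[0,0,0],"fingers":230},{"delta_pos":[-0.0663,0.0338,0],"angular":[0,0,0],"fingers":230},{"delta_pos":[-0.0757,0.042,0],"angular":[0,0,0],"fingers":230},{"delta_pos":[-0.0844,0.051,0],"angular":[0,0,0],"fingers":230},{"delta_pos":[-0.0925,0.0607,0],"angular":[0,0,0],"fingers":230},{"delta_pos":[-0.0997,0.071,0],"angular":[0,0,0],"fingers":230},{"delta_pos":[-0.106,0.0818,0],"angular":[0,0,0],"fingers":230},{"delta_pos":[-0.106,0.0818,0],"angular":[0,0,0],"fingers":230}]'
python3 - <<'E'
from h import *
s=sense();c=camera("wrist")
cv2.imwrite("pics/w9.png",c["color"][:,:,::-1])
M=R.from_euler("z",12.1,degrees=True).as_matrix()[:2,:2]
p=M.T@(s["eef_pos"][:2]-[.575,.0885])-[.085,-.125];print(np.hypot(*p),np.arctan2(p[1],p[0])%6.283-np.arctan2(.065,-.145))
E
```

```text
t: 12.05
eef_pos: [0.6409, -0.1833, 0.1542]
tcp_rot: [1.969, 2.436, -0.032]
ft_force: [-5.5, -18.3, -1.0]
gripper_width: 0.0191
0.17296729820334364 1.5271555143040212
```

View pics/w9.png

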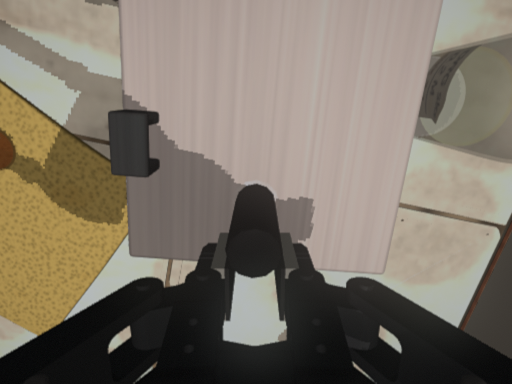

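```bash
python3 - <<'E'
from h import *
s=sense();c=camera("wrist")
P=[onz(c,u,v,.126,s)[:2] for u,v in((130,257),(385,272),(120,2),(440,2))]
print(np.round(P,4))
d=P[0]-P[1];print("len",np.linalg.norm(d),np.degrees(np.arctan2(d[1],d[0])))
for a,b in((0,2),(1,3)):
    d=P[b]-P[a];print(np.degrees(np.arctan2(d[1],d[0])))
print("post top",onz(c,252,257,.187,s)); print("target", s["joint_positions"].round(2))
print("bottle", [onz(c,u,v,.0,s).round(3) for u,v in((440,100),)])
E
```

```text
[[ 0.5743 -0.2174]
 [ 0.7215 -0.195 ]
 [ 0.5566 -0.0869]
 [ 0.7008 -0.0563]]
len 0.1489357279043975 -171.3329709769673
97.72454161832812
98.51264945364123
post top [ 0.6378091  -0.17008639  0.187     ]
target [-0.37  0.46  1.41 -0.02  1.27 -0.57]
bottle [array([ 0.783, -0.085,  0.   ])]
```

Lid edges give about 1.5 rad, and it's clear of the right bottle. The post is squeezing out towards the pad edge, so I'll release, lift, and look into the well.

```bash
python3 -m pendant '[{"delta_pos":[0,0,0],"angular":[0,0,0],"fingers":130},{"delta_pos":[0,0,0],"angular":[0,0,0],"fingers":110},{"delta_pos":[0,0,0],"angular":[0,0,0],"fingers":100},{"delta_pos":[0,0,-0.03],"angular":[0,0,0],"fingers":100},{"delta_pos":[0,0,-0.07],"angular":[0,0,0],"fingers":100},{"delta_pos":[0,0,-0.12],"angular":[0,0,0],"fingers":100},{"delta_pos":[0,0,-0.13],"angular":[0,0,0],"fingers":100},{"delta_pos":[0,0,-0.13],"angular":[0,0,0],"fingers":100}]'
python3 - <<'E'
from h import *
M=R.from_euler("z",12.1,degrees=True).as_matrix()[:2,:2]
w=M@[-.008,-.057]+[.575,.0885];print(w)
delta([w[0],w[1],.29],102)
s=sense();c=camera("wrist")
cv2.imwrite("pics/w10.png",c["color"][:,:,::-1])
E
```

```text
t: 12.95
eef_pos: [0.6426, -0.18, 0.2875]
tcp_rot: [1.965, 2.432, -0.029]
ft_force: [-0.6, 1.0, -0.8]
gripper_width: 0.0518
[0.57912599 0.03108941]
d [ 0.2196 -0.0177 -0.0074] ang [-0.29  1.32  0.14] Rg
```

View pics/w10.png

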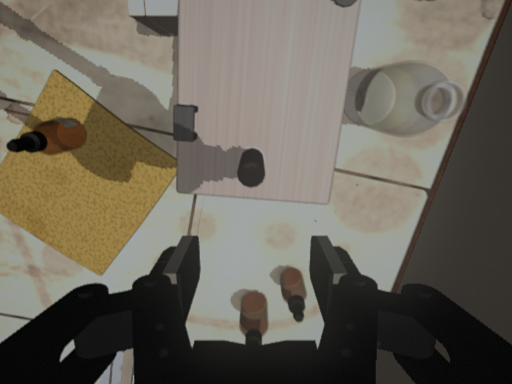

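```bash
python3 - <<'E'
from h import *
s=sense();c=camera("wrist");t=camera("top")
P=[onz(c,u,v,.009,s)[:2] for u,v in((54,70),(179,165),(101,275))]
print(np.round(P,4),[np.linalg.norm(P[i+1]-P[i]) for i in(0,1)],"centre",(P[0]+P[2])/2)
print("dropper base",onz(c,72,132,.009+.03,s))
cv2.imwrite("pics/t10.png",cv2.resize(t["color"][140:300,230:400,::-1],None,fx=3.5,fy=3.5,interpolation=cv2.INTER_CUBIC))
E
python3 -m pendant '[{"delta_pos":[0.05,-0.004,-0.007],"angular":[-0.3,1.3,0.1],"fingers":60},{"delta_pos":[0.1,-0.008,-0.007],"angular":[-0.3,1.3,0.1],"fingers":60},{"delta_pos":[0.15,-0.012,-0.007],"angular":[-0.3,1.3,0.1],"fingers":60},{"delta_pos":[0.2,-0.016,-0.007],"angular":[-0.3,1.3,0.1],"fingers":60},{"delta_pos":[0.2,-0.018,-0.007],"angular":[-0.3,1.3,0.1],"fingers":60},{"delta_pos":[0.2,-0.018,-0.007],"angular":[-0.3,1.3,0.1],"fingers":60}]'
python3 - <<'E'
from h import *
s=sense();c=camera("wrist");cv2.imwrite("pics/w11.png",c["color"][:,:,::-1])
E
```

```text
[[ 0.3824 -0.1346]
 [ 0.5471 -0.2185]
 [ 0.4592 -0.4049]] [np.float64(0.18482677715616855), np.float64(0.20617517164988763)] centre [ 0.42080682 -0.26976711]
dropper base [ 0.42334122 -0.19810023  0.039     ]
t: 13.7
eef_pos: [0.5795, 0.0135, 0.2843]
tcp_rot: [-1.966, -2.435, 0.009]
ft_force: [-0.2, -0.2, 0.8]
gripper_width: 0.0655
```

View pics/w11.png

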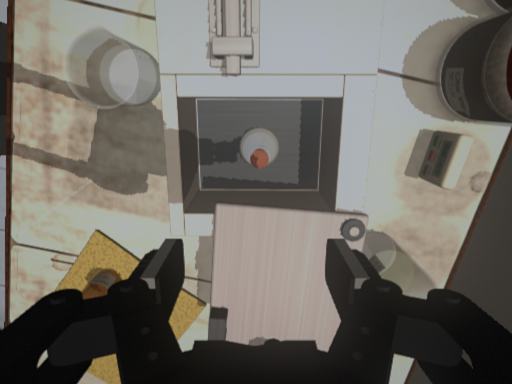

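View pics/t10.png

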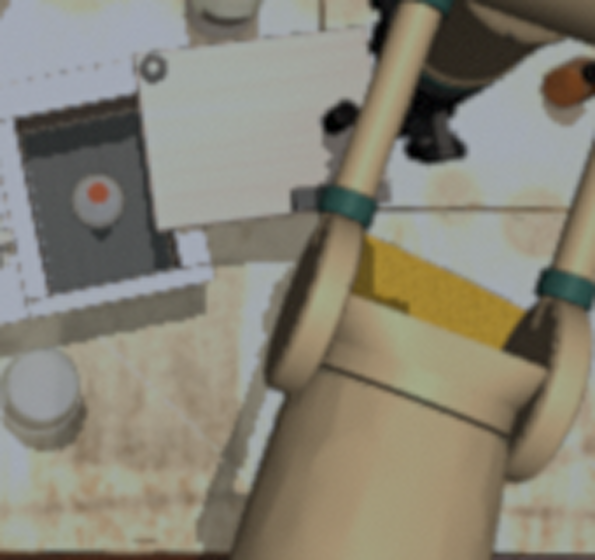

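The flask stands in the open well, with its stopper at (260,158) in the wrist view and (98,192) in the top crop.

```bash
python3 - <<'E'
from h import *
s=sense();c=camera("wrist");t=camera("top")
def red(c,box):
    im=cv2.cvtColor(c["color"],cv2.COLOR_RGB2HSV);m=cv2.inRange(im,(0,90,80),(15,255,255))|cv2.inRange(im,(172,90,80),(180,255,255))
    k=np.zeros_like(m);y0,y1,x0,x1=box;k[y0:y1,x0:x1]=255;m&=k
    n,l,st,ce=cv2.connectedComponentsWithStats(m);i=1+st[1:,4].argmax();return ce[i],st[i]
a,sa=red(c,(110,200,210,310));print(a,sa)
print("wrist stopper z.109",onz(c,*a,.109,s),"base",onz(c,260,145,.015,s))
pt=(230+98.5/3.5-.5,140+192.5/3.5-.5)
print("top",onz(t,*pt,.109),tri(ray(c,*a,s),ray(t,*pt)))
cv2.imwrite("pics/w11z.png",cv2.resize(c["color"][90:200,190:330,::-1],None,fx=5,fy=5,interpolation=cv2.INTER_CUBIC))
E
```

```text
[258.39097744 156.92105263] [250 148  18  19 266]
wrist stopper z.109 [0.57964949 0.02860068 0.109     ] base [0.58178627 0.0290199  0.015     ]
top [0.57981422 0.02830068 0.109     ] (array([0.57981836, 0.0283381 , 0.10759079]), np.float64(0.0002489387101890093))
```

View pics/w11z.png

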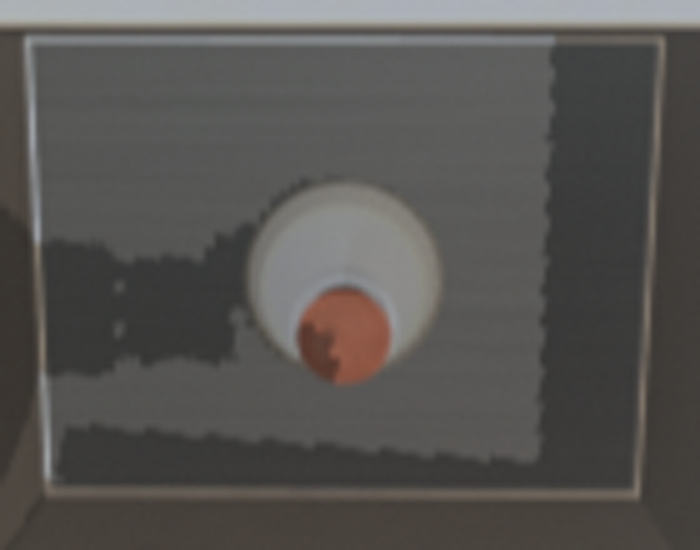

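```bash
python3 - <<'E'
from h import *
delta([.5798,.0285,.15],102)
E
```

```text
d [0.0166 0.0038 0.1348] ang [-0.58 -0.28 -0.05] Rg
```

```bash
python3 -m pendant '[{"delta_pos":[0.0166,0.0038,0.03],"angular":[-0.6,-0.3,0],"fingers":70},{"delta_pos":[0.0166,0.0038,0.07],"angular":[-0.6,-0.3,0],"fingers":70},{"delta_pos":[0.0166,0.0038,0.1],"angular":[-0.6,-0.3,0],"fingers":70},{"delta_pos":[0.0166,0.0038,0.135],"angular":[-0.6,-0.3,0],"fingers":70},{"delta_pos":[0.0166,0.0038,0.135],"angular":[-0.6,-0.3,0],"fingers":70},{"delta_pos":[0.0166,0.0038,0.135],"angular":[-0.6,-0.3,0],"fingers":70}]'
python3 - <<'E'
from h import *
delta([.5798,.0285,.069],102)
s=sense();c=camera("wrist");cv2.imwrite("pics/w12.png",c["color"][:,:,::-1])
E
```

```text
t: 14.45
eef_pos: [0.5802, 0.0273, 0.1496]
tcp_rot: [-1.98, -2.439, 0.001]
ft_force: [0.4, 0.3, -0.5]
gripper_width: 0.0622
d [ 0.0012 -0.0001  0.0806] ang [-0.05  0.01 -0.15] Rg
```

View pics/w12.png

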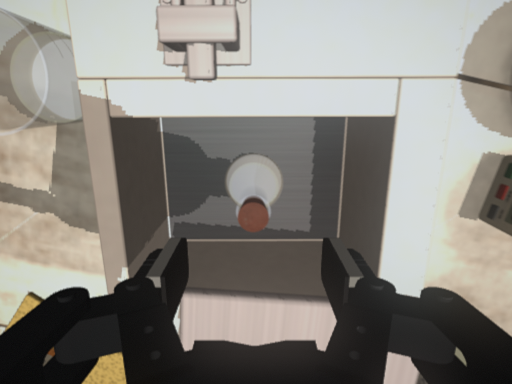

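```bash
python3 -m pendant '[{"delta_pos":[0.0012,0,0.03],"angular":[0,0,-0.1],"fingers":70},{"delta_pos":[0.0012,0,0.055],"angular":[0,0,-0.1],"fingers":70},{"delta_pos":[0.0012,0,0.075],"angular":[0,0,-0.1],"fingers":70},{"delta_pos":[0.0012,0,0.0805],"angular":[0,0,-0.1],"fingers":70},{"delta_pos":[0.0012,0,0.0805],"angular":[0,0,-0.1],"fingers":70},{"delta_pos":[0.0012,0,0.0805],"angular":[0,0,-0.1],"fingers":70}]'
python3 - <<'E'
from h import *
delta([.5798,.0285,.069],102)
s=sense();c=camera("wrist");cv2.imwrite("pics/w13.png",c["color"][:,:,::-1])
print("stopper",onz(c,254,250,.109,s))
E
```

```text
t: 15.1
eef_pos: [0.5828, 0.0284, 0.0723]
tcp_rot: [1.975, 2.437, 0.005]
ft_force: [0.5, -0.2, -0.0]
gripper_width: 0.062
d [ 0.0007 -0.0029  0.0033] ang [ 0.33  0.11 -0.04] Rg
stopper [0.57950798 0.04553419 0.109     ]
```

View pics/w13.png

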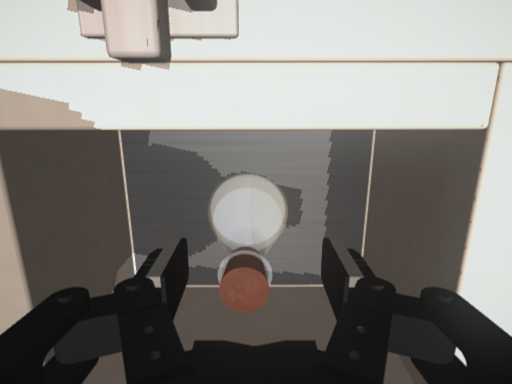

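```bash
python3 -m pendant '[{"delta_pos":[0.0007,-0.003,0.003],"angular":[0.3,0.1,0],"fingers":70},{"delta_pos":[0.0007,-0.003,0.003],"angular":[0.3,0.1,0],"fingers":70},{"delta_pos":[0.0007,-0.003,0.003],"angular":[0.3,0.1,0],"fingers":110},{"delta_pos":[0.0007,-0.003,0.003],"angular":[0.3,0.1,0],"fingers":140},{"delta_pos":[0.0007,-0.003,0.003],"angular":[0.3,0.1,0],"fingers":160},{"delta_pos":[0.0007,-0.003,0.003],"angular":[0.3,0.1,0],"fingers":180},{"delta_pos":[0.0007,-0.003,0.003],"angular":[0.3,0.1,0],"fingers":200},{"delta_pos":[0.0007,-0.003,0.003],"angular":[0.3,0.1,0],"fingers":220},{"delta_pos":[0.0007,-0.003,0.003],"angular":[0.3,0.1,0],"fingers":220},{"delta_pos":[0.0007,-0.003,0.003],"angular":[0.3,0.1,0],"fingers":220}]' 30
python3 - <<'E'
from h import *
s=sense();c=camera("wrist");cv2.imwrite("pics/w14.png",c["color"][:,:,::-1])
E
```

```text
t: 16.15
eef_pos: [0.5796, 0.0285, 0.0693]
tcp_rot: [1.978, 2.44, 0.0]
ft_force: [0.4, -0.2, -0.3]
gripper_width: 0.0205
```

View pics/w14.png

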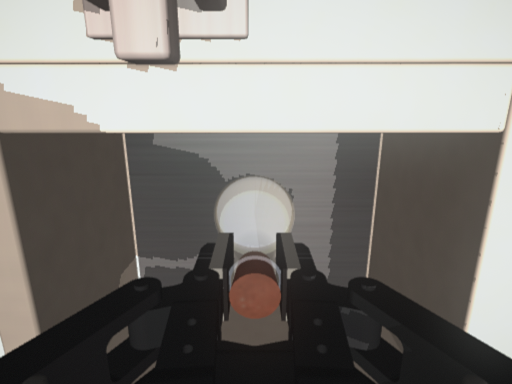

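```bash
python3 -m pendant '[{"delta_pos":[0,0,-0.01],"angular":[0,0,0],"fingers":220},{"delta_pos":[0,0,-0.03],"angular":[0,0,0],"fingers":220},{"delta_pos":[0,0,-0.06],"angular":[0,0,0],"fingers":220},{"delta_pos":[0,0,-0.09],"angular":[0,0,0],"fingers":220},{"delta_pos":[0,0,-0.12],"angular":[0,0,0],"fingers":220},{"delta_pos":[0,0,-0.15],"angular":[0,0,0],"fingers":220},{"delta_pos":[0,0,-0.18],"angular":[0,0,0],"fingers":220},{"delta_pos":[0,0,-0.2],"angular":[0,0,0],"fingers":220},{"delta_pos":[0,0,-0.205],"angular":[0,0,0],"fingers":220},{"delta_pos":[0,0,-0.205],"angular":[0,0,0],"fingers":220}]'
python3 - <<'E'
from h import *
delta([.3997,-.3163,.275],102)
s=sense();c=camera("wrist");cv2.imwrite("pics/w15.png",c["color"][:,:,::-1])
E
```

```text
t: 17.2
eef_pos: [0.5796, 0.0286, 0.2751]
tcp_rot: [1.977, 2.44, 0.002]
ft_force: [-0.3, -0.8, -1.4]
gripper_width: 0.0202
d [-3.001e-01 -2.475e-01 -2.000e-04] ang [ 0.11  0.04 -0.04] Rg
```

View pics/w15.png

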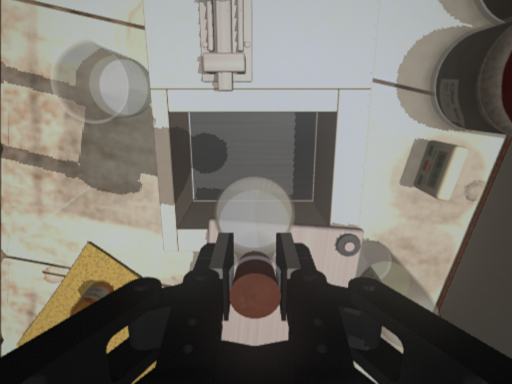

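```bash
python3 -m pendant '[{"delta_pos":[-0.01,-0.008,0],"angular":[0,0,0],"fingers":220},{"delta_pos":[-0.03,-0.025,0],"angular":[0,0,0],"fingers":220},{"delta_pos":[-0.055,-0.045,0],"angular":[0,0,0],"fingers":220},{"delta_pos":[-0.08,-0.066,0],"angular":[0,0,0],"fingers":220},{"delta_pos":[-0.105,-0.087,0],"angular":[0,0,0],"fingers":220},{"delta_pos":[-0.13,-0.107,0],"angular":[0,0,0],"fingers":220},{"delta_pos":[-0.155,-0.128,0],"angular":[0,0,0],"fingers":220},{"delta_pos":[-0.18,-0.148,0],"angular":[0,0,0],"fingers":220},{"delta_pos":[-0.205,-0.169,0],"angular":[0,0,0],"fingers":220},{"delta_pos":[-0.23,-0.19,0],"angular":[0,0,0],"fingers":220},{"delta_pos":[-0.255,-0.21,0],"angular":[0,0,0],"fingers":220},{"delta_pos":[-0.275,-0.227,0],"angular":[0,0,0],"fingers":220},{"delta_pos":[-0.29,-0.239,0],"angular":[0,0,0],"fingers":220},{"delta_pos":[-0.298,-0.246,0],"angular":[0,0,0],"fingers":220},{"delta_pos":[-0.3,-0.2475,0],"angular":[0,0,0],"fingers":220},{"delta_pos":[-0.3,-0.2475,0],"angular":[0,0,0],"fingers":220}]'
python3 - <<'E'
from h import *
delta([.3997,-.3163,.275],102)
s=sense();c=camera("wrist");cv2.imwrite("pics/w16.png",c["color"][:,:,::-1])
t=camera("top");cv2.imwrite("pics/t16.png",t["color"][:,:,::-1])
E
```

```text
t: 18.85
eef_pos: [0.3988, -0.3158, 0.2733]
tcp_rot: [-1.978, -2.439, -0.001]
ft_force: [0.1, 0.8, -0.8]
gripper_width: 0.0203
d [-0.0006  0.0008 -0.0017] ang [-0.04 -0.09 -0.07] Rg
```

View pics/w16.png

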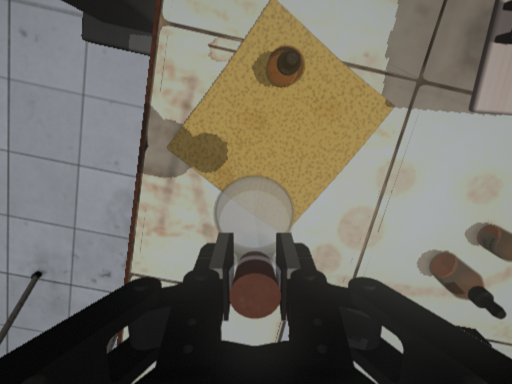

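View pics/t16.png

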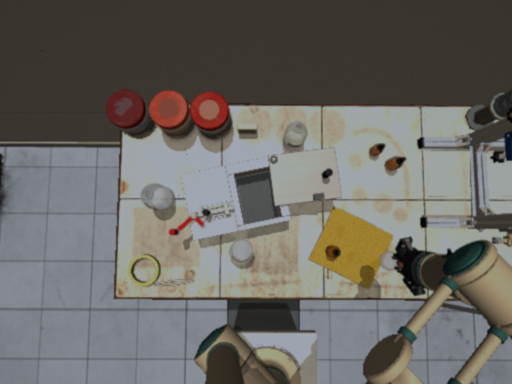

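```bash
python3 - <<'E'
from h import *
s=sense();c=camera("wrist")
P=np.array([onz(c,u,v,.009,s)[:2] for u,v in((271,1),(393,105),(168,147))])
print(P.round(4),np.linalg.norm(P[1]-P[0]),np.linalg.norm(P[2]-P[0]),"centre",(P[1]+P[2])/2)
for Q in([.3997,-.3163,.009],s["eef_pos"]-[0,0,.0543]):print(proj(c,Q,s))
print("dropper cap",onz(c,290,62,.119,s))
E
```

```text
[[ 0.3815 -0.1394]
 [ 0.5507 -0.2178]
 [ 0.2916 -0.3249]] 0.18646683941331788 0.20619427924953673 centre [ 0.42113311 -0.27135794]
(np.float64(253.93837497685104), np.float64(158.18463079433639))
(np.float64(253.22116100063613), np.float64(212.05821912495065))
dropper cap [ 0.40879184 -0.21067551  0.119     ]
```

Mat centre is consistent at (0.421, -0.271) across three views, and the target projects well inside the free half. I'll lower now.

```bash
python3 -m pendant '[{"delta_pos":[-0.0006,0.0008,0.015],"angular":[0,0,0],"fingers":220},{"delta_pos":[-0.0006,0.0008,0.045],"angular":[0,0,0],"fingers":220},{"delta_pos":[-0.0006,0.0008,0.08],"angular":[0,0,0],"fingers":220},{"delta_pos":[-0.0006,0.0008,0.115],"angular":[0,0,0],"fingers":220},{"delta_pos":[-0.0006,0.0008,0.145],"angular":[0,0,0],"fingers":220},{"delta_pos":[-0.0006,0.0008,0.17],"angular":[0,0,0],"fingers":220},{"delta_pos":[-0.0006,0.0008,0.187],"angular":[0,0,0],"fingers":220},{"delta_pos":[-0.0006,0.0008,0.197],"angular":[0,0,0],"fingers":220},{"delta_pos":[-0.0006,0.0008,0.2],"angular":[0,0,0],"fingers":220},{"delta_pos":[-0.0006,0.0008,0.2],"angular":[0,0,0],"fingers":220},{"delta_pos":[-0.0006,0.0008,0.2],"angular":[0,0,0],"fingers":220}]'
python3 - <<'E'
from h import *
delta([.3997,-.3163,.0635],102)
s=sense();c=camera("wrist");cv2.imwrite("pics/w17.png",c["color"][:,:,::-1])
E
```

```text
t: 20.1
eef_pos: [0.4009, -0.3161, 0.0748]
tcp_rot: [1.975, 2.441, -0.0]
ft_force: [-0.2, -1.1, -1.0]
gripper_width: 0.0205
d [ 0.0001 -0.0013  0.0112] ang [0.05 0.06 0.04] Rg
```

View pics/w17.png

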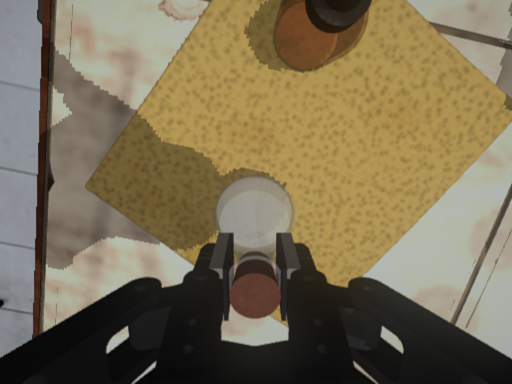

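Base about 11 mm above the mat. I'll lower in small steps.

```bash
python3 -m pendant '[{"delta_pos":[0,-0.001,0.004],"angular":[0,0,0],"fingers":220},{"delta_pos":[0,-0.001,0.008],"angular":[0,0,0],"fingers":220},{"delta_pos":[0,-0.001,0.01],"angular":[0,0,0],"fingers":220},{"delta_pos":[0,-0.001,0.01],"angular":[0,0,0],"fingers":220},{"delta_pos":[0,-0.001,0.01],"angular":[0,0,0],"fingers":220}]'
python3 -m pendant '[{"delta_pos":[0,0,0.001],"angular":[0,0,0],"fingers":220},{"delta_pos":[0,0,0.001],"angular":[0,0,0],"fingers":220}]'
```

```text
t: 20.65
eef_pos: [0.3998, -0.3164, 0.0647]
tcp_rot: [1.976, 2.441, 0.0]
ft_force: [0.3, -0.2, -0.5]
gripper_width: 0.0201
t: 20.85
eef_pos: [0.3998, -0.3163, 0.0636]
tcp_rot: [1.976, 2.441, 0.0]
ft_force: [-0.2, 0.4, -2.1]
gripper_width: 0.0201
```

```bash
python3 -m pendant '[{"delta_pos":[0,0,0.001],"angular":[0,0,0],"fingers":220},{"delta_pos":[0,0,0.001],"angular":[0,0,0],"fingers":220},{"delta_pos":[0,0,0.001],"angular":[0,0,0],"fingers":220}]'
```

```text
t: 21.15
eef_pos: [0.3999, -0.3165, 0.0629]
tcp_rot: [1.975, 2.441, -0.0]
ft_force: [-0.6, -0.5, 2.6]
gripper_width: 0.0201
```

Contact: the force has risen by about 4 N. I'll release slowly and lift.

```bash
python3 -m pendant '[{"delta_pos":[0,0,0],"angular":[0,0,0],"fingers":180},{"delta_pos":[0,0,0],"angular":[0,0,0],"fingers":165},{"delta_pos":[0,0,0],"angular":[0,0,0],"fingers":150},{"delta_pos":[0,0,0],"angular":[0,0,0],"fingers":130},{"delta_pos":[0,0,0],"angular":[0,0,0],"fingers":110},{"delta_pos":[0,0,0],"angular":[0,0,0],"fingers":90},{"delta_pos":[0,0,0],"angular":[0,0,0],"fingers":80},{"delta_pos":[0,0,0],"angular":[0,0,0],"fingers":80}]'
python3 -m pendant '[{"delta_pos":[0,0,-0.02],"angular":[0,0,0],"fingers":80},{"delta_pos":[0,0,-0.05],"angular":[0,0,0],"fingers":80},{"delta_pos":[0,0,-0.08],"angular":[0,0,0],"fingers":80},{"delta_pos":[0,0,-0.12],"angular":[0,0,0],"fingers":80},{"delta_pos":[0,0,-0.16],"angular":[0,0,0],"fingers":80},{"delta_pos":[0,0,-0.2],"angular":[0,0,0],"fingers":80},{"delta_pos":[-0.06,0,-0.2],"angular":[0,0,0],"fingers":80},{"delta_pos":[-0.06,0,-0.2],"angular":[0,0,0],"fingers":80},{"delta_pos":[-0.06,0,-0.2],"angular":[0,0,0],"fingers":80}]'
python3 - <<'E'
from h import *
s=sense();c=camera("wrist");cv2.imwrite("pics/w18.png",c["color"][:,:,::-1])
t=camera("scene");cv2.imwrite("pics/s18.png",cv2.resize(t["color"][100:340,120:380,::-1],None,fx=2.5,fy=2.5))
E
```

```text
t: 21.95
eef_pos: [0.4, -0.3166, 0.0629]
tcp_rot: [1.975, 2.441, -0.0]
ft_force: [0.0, 0.5, 0.0]
gripper_width: 0.0588
t: 22.85
eef_pos: [0.4122, -0.3762, 0.2623]
tcp_rot: [1.978, 2.44, -0.0]
ft_force: [-0.3, -0.1, 0.1]
gripper_width: 0.0585
```

View pics/w18.png

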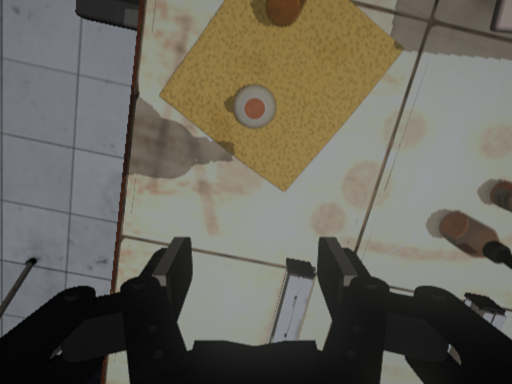

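View pics/s18.png

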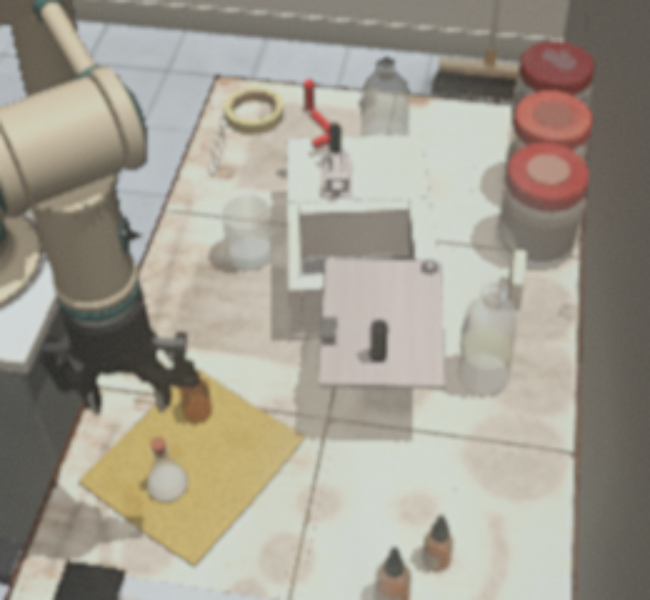

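The flask stands upright in the wrist view, base circle at (255,106) with its whole base on the mat. The dropper at (285,8) is clear of it, and the lid is open and clear of the right bottle.

```bash
python3 - <<'E'
from h import *
import rig
s=sense();c=camera("wrist");print("stopper z.103",onz(c,255,108,.103,s),"base",onz(c,255,106,.009,s))
t=camera("top")
a=cv2.imread("pics/top0.png")[:,:,::-1].astype(int);d=np.abs(a-t["color"]).sum(2)
for n,(x0,x1,y0,y1) in dict(bl=(138,178,180,212),br=(283,308,120,148),beaker=(228,256,238,268),dropper=(324,343,242,262)).items(): print(n,d[y0:y1,x0:x1].mean().round(1))
print(rig.job_done())
E
```

```text
stopper z.103 [ 0.3998483  -0.31247169  0.103     ] base [ 0.39994253 -0.31188717  0.009     ]
bl 11.1
br 10.4
beaker 12.1
dropper 7.8
the job is handed in; nothing more can be done
None
```

The flask is out of the safe and standing upright on the free half of the yellow mat, beside the dropper bottle. I handed the job in after about 23 s of the 72 s allowed.

I worked in the order asked:
- **Catch:** swung aside to about 1.1 rad.
- **Bolt:** drawn about 30 mm. The picture showed its nose clear of the staple.
- **Lid:** swung to about 1.5 rad and left open, clear of the right bottle.
- **Flask:** pinched at the neck, lifted clear of everything, lowered until the force showed contact, then released slowly.

**Last checks:**
- The stopper and base centres, measured separately, agree to within 1 mm, at about (0.400, -0.312), so the flask is upright. That is about 4 mm from where the gripper let go (-0.316 in y), within camera error.
- The whole base is on the mat, by eye with roughly 20 mm or more to the nearest edge.
- The top view shows only small, even differences at both bottles, the beaker and the dropper bottle, so there is no sign they moved.
- The gripper was clear and touching nothing when I handed in.

**What disagreed:**
- At the end of the lid swing the gripper ran about 13 mm past the lid post, pushing back with about 18 N, because the round post was squeezing out of the pads. The lid itself was where I wanted it.
- My measurements of flat edges came out 2–5% smaller than the stated sizes. The mat centre still agreed to about 3 mm across three views.

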